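# Take the inside depth of a leather-hard pot with a sliding depth gauge

### The job

Before this pot's foot is trimmed I need its inside depth. Draw the depth gauge out of its hole in the sloping tool rack, set its crossbar level across the rim of the grey pot with the rod near the middle, and push the rod down by its wooden knob until its tip just touches the floor of the pot; press gently, the clay is still soft. Leave the gauge standing there so that I can read it, and do not shift the pot, the beige bowl, the wash brush or the green rib.

Things in the scene. Friction and masses are not known exactly. Their poses are not given: they have to be found in the camera images.
- gauge_knob (a point): Centre of the turned wooden knob (22 mm across, 39 mm long, round about the rod) at the top of the depth gauge's steel rod: the place to grip. z points along the rod, from tip to knob; the rod's tip lies 168 mm from this point along -z. The rod is 8 mm thick with fine dark rings every 10 mm.
- gauge_tip (a point): Lower end of the gauge's rod, on its axis: a small hard black rubber foot, 9 mm thick and 9 mm long; same axes as gauge_knob.
- gauge_bar (a point): Point on the rod's axis in the underside of the gauge's dark wooden crossbar (132 x 26 x 12 mm, long side along its x; a brass bush 11 mm high and 19 mm wide stands on its top round the rod). z points to the knob. At the start it lies up and down the rack's sloping face and the rod goes square through it, so the rod leans 26 degrees from vertical with its knob towards the rack's -x.
- gauge_rod (a joint): Reading of the gauge: how far the rod's tip stands out below the crossbar's underside, m (0 to 0.120; starts at 0.030 to 0.060). The rod slides in the crossbar against a stiff bush: it stays where it is left and takes about 3 N to move, more when moved fast (4 N per m/s).
- depth_gauge: The whole depth gauge, 0.11 kg; origin and axes as gauge_bar.
- rack: Sloping wooden tool rack, fixed, 220 mm wide (its y), 124 mm deep (its x), rear edge 104 mm and front edge 44 mm high; origin under its middle, on the table. Its face slopes down towards its -x at 26 degrees. A brush and a needle tool stand in it 93 and 121 mm from the gauge's hole towards its +y, as steep as the gauge and reaching 120 mm or less out of the face.
- rack_hole (a point): Centre of the mouth of the gauge's hole (12 mm wide, 18 mm deep, square to the rack's sloping face). The rod must be drawn out along its own length by more than its reading. The point's axes are the rack's, not the hole's.
- pot: Grey leather-hard clay pot, loose, 0.6 kg, 104 mm high, round, 99 mm wide at the rim outside, walls about 6.5 mm thick, standing upright on a round plywood bat 230 mm wide and 12.5 mm high; origin at the centre of its underside, z up.
- pot_rim (a point): Centre of the pot's mouth, level with the rim; the opening is 86 mm wide.
- pot_floor (a point): Centre of the pot's flat inner floor, 94 mm below the rim; the floor is about 60 mm wide.
- green_rib: Flat green rib, 50 x 82 x 9 mm, lying on the table, a bystander; origin at the centre of its underside.
- bowl: Small thrown beige bowl, 124 mm wide, 45 mm high, a bystander; origin at the centre of its underside.
- wash_brush: Flat wash brush lying on the table, 184 x 28 x 13 mm (long side along its x), a bystander; origin at the centre of its underside.
There are look-alikes about, which are no part of the job. What is meant by the pot is not orange, red or white, and is the larger of those in its own colour.

How it is judged (in metres and radians):
On the way, in this order (a step that is already met when the one before it is completed fails the run):
1. the gauge is drawn clear of the rack (distance between gauge_tip and rack_hole above 0.075 m and height (world z) of gauge_tip above 0.08 m), for 0.05 s.
2. the crossbar lies across the rim and the rod's tip is on the pot's floor (z of gauge_bar in the frame of pot_rim below 0.004 m and z of gauge_tip in the frame of pot_floor below 0.003 m and horizontal distance between gauge_tip and pot_floor below 0.02 m), for 0.1 s.
At the end, for the whole second after the job is handed in: The gauge rests with its crossbar on the pot's rim (within 4 mm, level within 5 degrees) and its rod tip on the pot's floor (within 3 mm, at most 20 mm from the middle); the pot is upright, and it, bowl, wash brush and green rib are within 20 mm of where they were (all of step 2 and z of gauge_bar in the frame of pot_rim above -0.003 m and angle between depth_gauge's own z axis and vertical below 0.09 rad and angle between pot's own z axis and vertical below 0.05 rad and distance of each of pot, bowl, wash_brush, green_rib from where it was at the start of the episode below 0.02 m and linear speed of depth_gauge below 0.02 m/s); the robot touches nothing.
It fails at once if the gauge rammed against the pot with more than 80 N (contact force between depth_gauge and pot above 80 N).
It fails at once if the pot tipped by more than 14 degrees (angle between pot's own z axis and vertical above 0.25 rad).
It also fails if it takes over 45 s, if anything falls off the work surface, if the arm or the gripper's body presses on something with over 40 N, if the wrist force passes 120 N, or if a joint passes its speed limit or range.

### The arm

A 6-joint arm with a two-finger parallel gripper is mounted at the origin on a cart in front of the work surface, level with it; the furniture and walls round the work are solid. World frame = base frame: x ahead of the robot, y to its left, z up, the work surface at z = 0. Lengths are in mm, angles in rad, forces in N, time in s.
With the tool pointing down it reaches from about 350 to 975 mm from the base axis. Payload 7.1 kg.
Tool frame: the origin (TCP) lies at the very end of the fingers, on their centre line; the grasp point (between the pads) lies 19 mm behind it; x points along the fingers, y is the direction in which the jaws open and shut, and the axes are right-handed (so a half turn about x gives the same grasp; the last joint's range is limited). The gripper opens to 88 mm and grips with 3 to 60 N. Pads are 20 mm wide; open, the fingers measure 115 mm over their backs; the gripper's body (75 mm by 178 mm) begins 61 mm behind the grasp point.
Start: joints at [1.132, 0.423, 1.63, -0, 1.089, -0.019], TCP at [254.704, 570.728, 222.675] pointing down, gripper open.
Joint ranges: [-3, 3], [-0.9, 2.11], [0.09, 2.58], [-1.31, 4.45], [0.11, 2.69], [-2.54, 2.54]. Speed limits (rad/s): [2.39, 2.39, 3.01, 3.14, 3.14, 3.14].

### API

Orientations are given as a rotation vector (axis times angle).
In Python, from workcell import ctrl gives the robot as it stands. The module is installed in compiled form; this text tells all that it offers.
- The arm moves only by the tool carry_out, never from a script. Its argument "commands" is a list of rows, each a list of 6 numbers: the shift along the tool's x, y, z in m, then the turn, a rotation vector about the tool's x, y, z in degrees. In form: [[tx, ty, tz, rx, ry, rz], ...]. A call has 1 to 8 rows; each row shifts and turns the pose as measured when the row begins, along the tool's axes as they then stand; what a row does not reach is not made up. A row lasts 1/8 s, in which the tool goes at most 62.5 mm and 10.7 degrees, less where a joint would pass 70% of its speed; a pose out of reach is approached as far as the arm can. A call with a gripper value outside its range is refused whole. "grip" is the closure, from 0 (fully open) to 1 (shut), set as the call begins (left out, the last holds). The fingers move at their own pace and stop on an object; the grip force is fixed at half the most. Time passes only in rows, so rows that do not move let the fingers close. It gives the time, the measured TCP pose, the force and the opening at its end, in the units of the state.
- ctrl.get_obs(): the state, without advancing time (a new reading comes with each control period).
- ctrl.get_image(name): name is "scene" or "top" or "wrist"; returns a dict with "pixels" (480x640x3 uint8, blue, green, red), "intrinsics" (3x3 intrinsics, pixels), "rvec" (rotation vector, rad) and "tvec" (3), from world to camera coordinates, as OpenCV has them. Camera axes: x right, y down, z forward; pixel columns grow to the right and rows downward; lengths in mm; the calibration is good to about 2 mm. The wrist camera is an equidistant fisheye: a pixel r from the principal point sees the ray r / f radians off the axis. A picture is of the moment at which its call begins. There is no depth.
- ctrl.close_job(): hands the job in, once; it reports no verdict.
The state is a dict: "t": time; "qpos": joint angles; "qvel": joint speeds; "joint_torque": joint torques, N m; "ee_pos": TCP position; "orientation": TCP orientation; "ft_force": force on the tool from outside, world axes, zero at the start; "moment": the same for the moment, N m; "width": finger opening in mm.
Only numpy, scipy, OpenCV 4.12 (cv2) and the standard library are available. Lean on these libraries where they do the work, as an engineer would, in place of code of your own. Each camera call takes 0.05 s, during which the arm holds its last target. There are 200 camera calls.

## Working session

There is one attempt and no reset: what is moved stays moved. The work goes in short steps, Python scripts to look and compute and a tool call to move; the robot and the scene stay as the last step left them, time stands still between calls to the robot, and variables do not carry over. Pictures are saved under pics/ and viewed, about 8 in all and at most 12, crops included, and the job is handed in when it is done.

Besides the shell and the picture viewer there is one more tool, called after "Emit:" as name(argument=value, ...), one argument or row to a line, values as JSON. carry_out: Moves the arm, as the interface text tells. Its arguments: {"type":"object","properties":{"commands":{"type":"array"},"grip":{"type":"number"}},"required":["commands"]}

```bash
mkdir -p pics; cat > h.py <<'E'
import numpy as np, cv2
from workcell import ctrl
def snap(n,f):
    d=ctrl.get_image(n); im=np.array(d['pixels']); cv2.imwrite(f'pics/{f}.png',im)
    np.savez(f'pics/{f}.npz',K=d['intrinsics'],r=d['rvec'],t=d['tvec']); return im
def cam(f):
    d=np.load(f'pics/{f}.npz'); R=cv2.Rodrigues(d['r'].astype(float).reshape(3))[0]; return d['K'],R,d['t'].astype(float).reshape(3)
def ray(f,uv,fish=False):
    K,R,t=cam(f); x=(uv[0]-K[0,2])/K[0,0]; y=(uv[1]-K[1,2])/K[1,1]
    if fish:
        r=np.hypot(x,y); v=np.array([x/r*np.sin(r),y/r*np.sin(r),np.cos(r)])
    else: v=np.array([x,y,1.])
    v=R.T@v; return -R.T@t, v/np.linalg.norm(v)
def atz(f,uv,z,fish=False):
    o,v=ray(f,uv,fish); return o+v*(z-o[2])/v[2]
def tri(*a):
    A=0;b=0
    for f,uv in a:
        o,v=ray(f,uv,f.startswith('w')); P=np.eye(3)-np.outer(v,v); A=A+P; b=b+P@o
    p=np.linalg.solve(A,b); res=[np.linalg.norm((np.eye(3)-np.outer(v,v))@(p-o)) for o,v in [ray(f,uv,f.startswith('w')) for f,uv in a]]
    return p,res
def proj(f,p):
    K,R,t=cam(f); c=R@np.asarray(p,float)+t
    if f.startswith('w'):
        th=np.arctan2(np.hypot(c[0],c[1]),c[2]); s=th/np.hypot(c[0],c[1]); c=np.array([c[0]*s,c[1]*s,1])
    c=K@(c/c[2]); return c[:2]
E
python3 - <<'E'
from h import *
for n in ('scene','top'):
    snap(n,n+'0'); K,R,t=cam(n+'0'); print(n,K[0],K[1,2],-R.T@t)
o=ctrl.get_obs(); print(o['ee_pos'],o['orientation'],o['t'],o['ft_force'])
E
```

```text
scene [622.11031594   0.         314.8000788 ] 244.99985078908367 [-499.44699113 1300.09943375 1088.28885626]
top [577.91276572   0.         319.72608419] 237.36981402639245 [ 265.99494106   69.86194749 1456.6053598 ]
[254.49267007 570.31117601 221.98953151] [ 0.3282513   1.54593954 -0.33033079] 0.1 [0.89437769 0.47098228 0.67789319]
```

View pics/scene0.png

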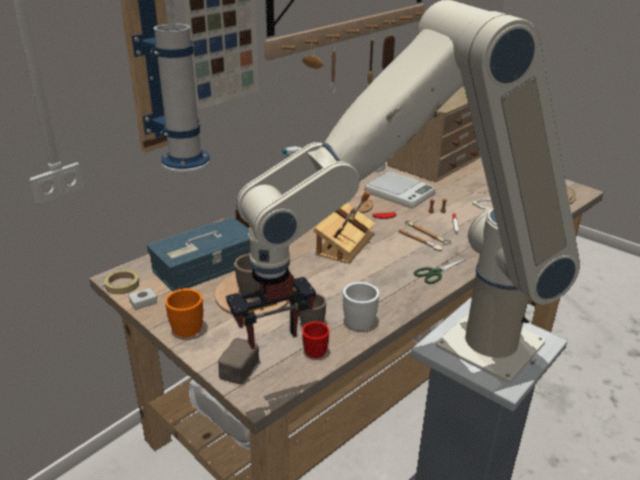

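View pics/top0.png

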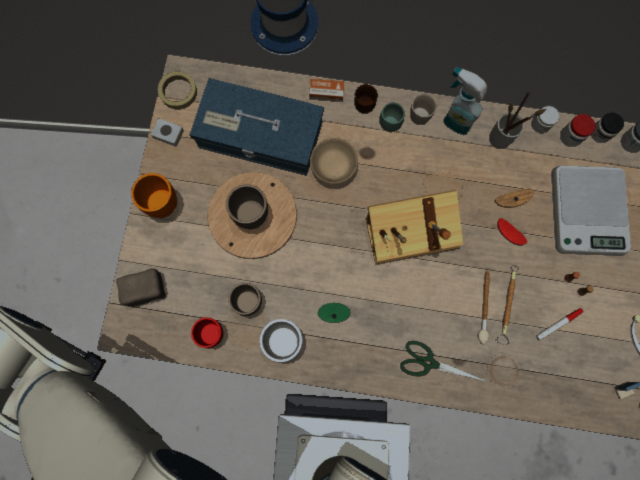

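```bash
python3 - <<'E'
from h import *
a=cv2.imread('pics/top0.png')
c1=cv2.resize(a[180:280,355:475],None,fx=5,fy=5,interpolation=cv2.INTER_CUBIC)
c2=cv2.resize(a[165:325,195:305],None,fx=3.125,fy=3.125,interpolation=cv2.INTER_CUBIC)[:500,:200*1]
cv2.imwrite('pics/c1.png',c1)
b=cv2.imread('pics/scene0.png')
c3=cv2.resize(b[180:270,300:400],None,fx=4,fy=4,interpolation=cv2.INTER_CUBIC)
c2=cv2.resize(a[165:325,200:300],None,fx=3.75,fy=3.75,interpolation=cv2.INTER_CUBIC)
out=np.zeros((600,780,3),np.uint8); out[:600,:375]=c2; out[:360,380:780]=c3
cv2.imwrite('pics/c2.png',out)
for uv,z in (((247,206),115),((436,224),75),((413,228),75),((446,233),190)): print(uv,atz('top0',uv,z))
E
```

```text
(247, 206) [632.98338716 269.99462691 115.        ]
(436, 224) [ 631.51521028 -193.09070327   75.        ]
(413, 228) [ 617.30659924 -136.90711229   75.        ]
(446, 233) [ 581.81114827 -194.23300475  190.        ]
```

View pics/c1.png

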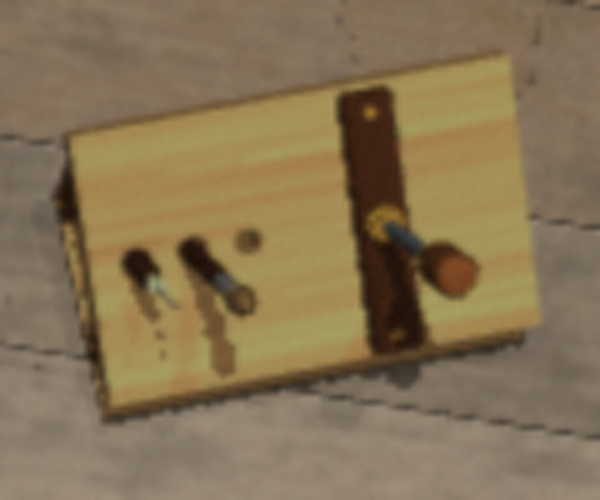

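View pics/c2.png

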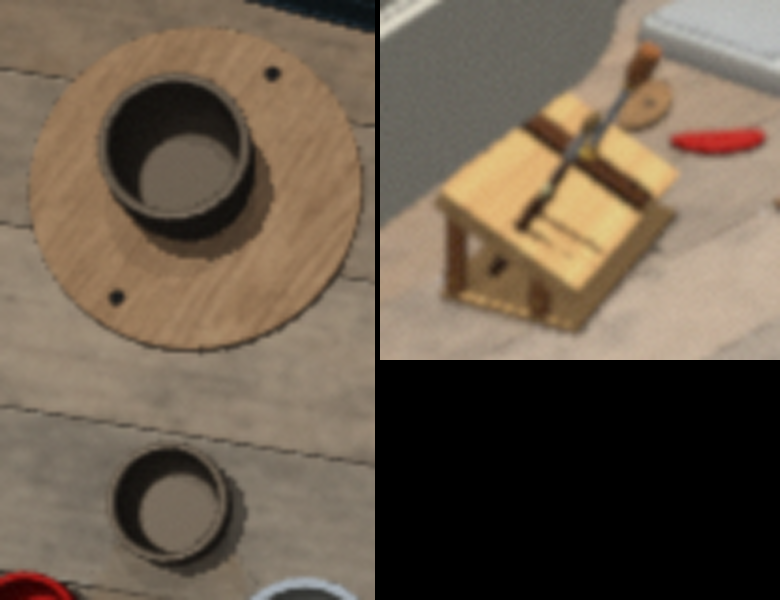

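```bash
python3 - <<'E'
from h import *
f=lambda u,v:(355+(u+.5)/5-.5,180+(v+.5)/5-.5)
C=[atz('top0',f(*p),z) for p,z in (((70,132),104),((508,52),104),((541,322),44),((105,415),44))]
for c in C: print(c)
print('w',np.linalg.norm(C[0]-C[1]),np.linalg.norm(C[2]-C[3]),'d',[np.linalg.norm((C[i]-C[3-i])[:2]) for i in(0,1)])
y=((C[0]-C[1])+(C[3]-C[2]))[:2]; y/=np.linalg.norm(y); x=np.array([y[1],-y[0]]); print('xaxis',x,np.degrees(np.arctan2(x[1],x[0])))
m=np.mean(C,0); print('mid',m)
# axis & bar: bush at slope height. fit: point on face plane +23mm along normal
X=np.array([*x,0]); s,c=np.sin(np.radians(26)),np.cos(np.radians(26))
n=-X*s+np.array([0,0,c]); P0=np.array([*m[:2],74])
o,v=ray('top0',f(386,222)); q=P0+n*23; p=o+v*(n@(q-o))/(n@v); print('bush',p,'hole',p-23*n, (p-P0)@X,(p-P0)@np.array([*y,0]))
# knob: distance along axis n from hole: d
h=p-23*n
for uv in (f(448,268),f(457,276)):
    o,v=ray('top0',uv); A=np.c_[n,-v]; sol=np.linalg.lstsq(A,o-h,rcond=None); print('d',sol[0],np.linalg.norm(sol[1])**.5, h+n*sol[0][0])
for d in (108,118,128,138): print(d,proj('top0',h+n*d), proj('top0',h+n*(d+19.5)),'scene',proj('scene0',h+n*d))
# scene knob crop
g=lambda u,v:(300+(u-380+.5)/4-.5,180+(v+.5)/4-.5)
print('scene knob',g(645,65), g(652,50)); print(tri(('top0',f(448,268)),('scene0',g(644,66))))
k=lambda u,v:(200+(u+.5)/3.75-.5,165+(v+.5)/3.75-.5)
print('pot rim',atz('top0',k(177.5,145.5),116.5), 'diam',[np.linalg.norm(atz('top0',k(a,145),116.5)-atz('top0',k(b,145),116.5)) for a,b in((103,252),)])
print('bat',atz('top0',k(195,189),12.5))
print(atz('top0',k(189,187),22.5),'floor')
for r,hh in (('bowl',45),):print(atz('top0',(334,162),45))
E
```

```text
[657.1903989 -22.9763056 104.       ]
[ 713.12707359 -234.52693003  104.        ]
[ 592.95910127 -267.24326649   44.        ]
[530.17925597 -52.12315249  44.        ]
w 218.82088171829514 224.09366885936402 d [np.float64(130.3125823246606), np.float64(124.5419617785208)]
xaxis [0.96340319 0.26805652] 15.548651199608189
mid [ 623.36395743 -144.21741365   74.        ]
bush [ 625.24535522 -178.93617665   95.93475408] hole [ 634.9589029  -176.23348703   75.26249101] -7.4940461983441296 -33.95248788560927
d [ 125.2670432 1333.2869442] 0.5313098898821522 [ 582.05510303 -190.95339737  187.85176364]
d [ 139.88497312 1319.66715754] 1.0769864310321964 [ 575.88153958 -192.67112466  200.99027202]
108 [442.09284935 231.39376986] [444.63834306 233.22230092] scene [362.91188686 196.80269377]
118 [443.38903901 232.3248753 ] [445.97268581 234.18081326] scene [364.29208951 194.61840844]
128 [444.70458691 233.26988655] [447.32725108 235.15385227] scene [365.68076158 192.42071957]
138 [446.03993    234.22911748] [448.70250211 236.14175069] scene [367.07798127 190.20950338]
scene knob (365.875, 195.875) (367.625, 192.125)
(array([ 583.68560081, -193.91184641,  175.12659621]), [np.float64(1.2509633390381438), np.float64(1.2509633390379529)])
pot rim [638.95497163 270.48640674 116.5       ] diam [np.float64(95.69714678868397)]
bat [637.76525967 270.94685542  12.5       ]
[636.30566298 273.78727529  22.5       ] floor
[785.53182243  68.25020628  45.        ]
```

```bash
cat >> h.py <<'E'
from scipy.spatial.transform import Rotation as Ro
X=np.array([0.9634,0.268,0]); Y=np.array([-0.268,0.9634,0]); s,c=np.sin(np.radians(26)),np.cos(np.radians(26))
N=-X*s+np.array([0,0,c])
def frame(x,y):
    z=np.cross(x,y); return np.c_[x,y,z]
def plan(P,R,n=None):
    o=ctrl.get_obs(); p=np.array(o['ee_pos']); R0=Ro.from_rotvec(o['orientation'])
    dr=(R0.inv()*Ro.from_matrix(R)); a=np.degrees(dr.magnitude()); L=np.linalg.norm(P-p)
    n=n or int(np.ceil(max(L/55,a/9,1))); st=dr.as_rotvec()/n; d=(P-p)/n
    print('L',L,'ang',a,'n',n,'t',o['t'])
    for i in range(n):
        q=(R0*Ro.from_rotvec(st*i)).inv().apply(d)/1000; print(np.round([*q,*np.degrees(st)],4).tolist(),',')
E
python3 - <<'E'
from h import *
o=ctrl.get_obs(); print(Ro.from_rotvec(o['orientation']).as_matrix().round(2))
k=np.array([635,-176.2,75.3])+N*120
for sgn in (1,-1):
    R=frame(-N,sgn*Y); print(sgn,R.round(2)); plan(k+N*80,R)
E
```

```text
[[-0.    0.41  0.91]
 [-0.    0.91 -0.41]
 [-1.   -0.   -0.  ]]
1 [[ 0.42 -0.27  0.87]
 [ 0.12  0.96  0.24]
 [-0.9   0.    0.44]]
L 825.6188881980347 ang 47.09971643801322 n 16 t 0.1
[-0.002, -0.0364, 0.0365, -2.4306, -1.5612, 0.5659] ,
[-0.0014, -0.0379, 0.035, -2.4306, -1.5612, 0.5659] ,
[-0.0009, -0.0393, 0.0334, -2.4306, -1.5612, 0.5659] ,
[-0.0004, -0.0407, 0.0317, -2.4306, -1.5612, 0.5659] ,
[0.0001, -0.042, 0.0299, -2.4306, -1.5612, 0.5659] ,
[0.0004, -0.0433, 0.0281, -2.4306, -1.5612, 0.5659] ,
[0.0007, -0.0444, 0.0262, -2.4306, -1.5612, 0.5659] ,
[0.001, -0.0455, 0.0243, -2.4306, -1.5612, 0.5659] ,
[0.0012, -0.0465, 0.0223, -2.4306, -1.5612, 0.5659] ,
[0.0013, -0.0474, 0.0203, -2.4306, -1.5612, 0.5659] ,
[0.0013, -0.0483, 0.0182, -2.4306, -1.5612, 0.5659] ,
[0.0013, -0.049, 0.0161, -2.4306, -1.5612, 0.5659] ,
[0.0012, -0.0496, 0.014, -2.4306, -1.5612, 0.5659] ,
[0.0011, -0.0502, 0.0119, -2.4306, -1.5612, 0.5659] ,
[0.0009, -0.0507, 0.0097, -2.4306, -1.5612, 0.5659] ,
[0.0006, -0.051, 0.0075, -2.4306, -1.5612, 0.5659] ,
-1 [[ 0.42  0.27 -0.87]
 [ 0.12 -0.96 -0.24]
 [-0.9  -0.
[... 199 characters left out ...]
864, 0.7194, 1.9848] ,
[-0.0064, -0.0165, 0.0485, 8.5864, 0.7194, 1.9848] ,
[-0.0075, -0.0089, 0.0503, 8.5864, 0.7194, 1.9848] ,
[-0.0083, -0.001, 0.0509, 8.5864, 0.7194, 1.9848] ,
[-0.0089, 0.0069, 0.0504, 8.5864, 0.7194, 1.9848] ,
[-0.0091, 0.0147, 0.0486, 8.5864, 0.7194, 1.9848] ,
[-0.0091, 0.0221, 0.0458, 8.5864, 0.7194, 1.9848] ,
[-0.0087, 0.0289, 0.0418, 8.5864, 0.7194, 1.9848] ,
[-0.0081, 0.0352, 0.0369, 8.5864, 0.7194, 1.9848] ,
[-0.0072, 0.0405, 0.0311, 8.5864, 0.7194, 1.9848] ,
[-0.0061, 0.0449, 0.0246, 8.5864, 0.7194, 1.9848] ,
[-0.0047, 0.0483, 0.0176, 8.5864, 0.7194, 1.9848] ,
[-0.0032, 0.0505, 0.0101, 8.5864, 0.7194, 1.9848] ,
[-0.0015, 0.0515, 0.0024, 8.5864, 0.7194, 1.9848] ,
```

Emit:
carry_out(
  commands=[
    [-0.002,-0.036,0.036,-2.4,-1.6,0.6],
    [-0.001,-0.038,0.035,-2.4,-1.6,0.6],
    [-0.001,-0.039,0.033,-2.4,-1.6,0.6],
    [0,-0.041,0.032,-2.4,-1.6,0.6],
    [0,-0.042,0.03,-2.4,-1.6,0.6],
    [0,-0.043,0.028,-2.4,-1.6,0.6],
    [0.001,-0.044,0.026,-2.4,-1.6,0.6],
    [0.001,-0.045,0.024,-2.4,-1.6,0.6],
  ],
  grip=0,
)

```text
t: 1.1
ee_pos: [405.4, 178.7, 236.9]
orientation: [0.074, 1.329, -0.024]
ft_force: [1.6, -0.2, 0.2]
width: 87.7
```

```bash
python3 - <<'E'
from h import *
k=np.array([635,-176.2,75.3])+N*120
plan(k+N*80,frame(-N,Y))
E
```

```text
L 405.6707735660556 ang 22.474827324480792 n 8 t 1.1
[0.001, -0.046, 0.0213, -2.3318, -1.4709, 0.5401] ,
[0.0011, -0.0468, 0.0194, -2.3318, -1.4709, 0.5401] ,
[0.0011, -0.0476, 0.0175, -2.3318, -1.4709, 0.5401] ,
[0.0011, -0.0483, 0.0155, -2.3318, -1.4709, 0.5401] ,
[0.001, -0.0489, 0.0135, -2.3318, -1.4709, 0.5401] ,
[0.0008, -0.0494, 0.0115, -2.3318, -1.4709, 0.5401] ,
[0.0006, -0.0498, 0.0094, -2.3318, -1.4709, 0.5401] ,
[0.0004, -0.0502, 0.0074, -2.3318, -1.4709, 0.5401] ,
```

Tracks well.

Emit:
carry_out(
  commands=[
    [0.001,-0.046,0.021,-2.3,-1.5,0.5],
    [0.001,-0.047,0.019,-2.3,-1.5,0.5],
    [0.001,-0.048,0.0175,-2.3,-1.5,0.5],
    [0.001,-0.048,0.0155,-2.3,-1.5,0.5],
    [0.001,-0.049,0.0135,-2.3,-1.5,0.5],
    [0.001,-0.049,0.0115,-2.3,-1.5,0.5],
    [0.001,-0.05,0.0095,-2.3,-1.5,0.5],
    [0,-0.05,0.0075,-2.3,-1.5,0.5],
  ],
)

```text
t: 2.1
ee_pos: [563.0, -194.6, 269.0]
orientation: [-0.148, 1.141, 0.191]
ft_force: [-0.2, -0.9, -0.3]
width: 87.9
```

```bash
python3 - <<'E'
from h import *
h=np.array([635,-176.2,75.3]); k=h+N*120
plan(k+N*80,frame(-N,Y))
a=snap('wrist','w1'); snap('scene','scene1'); b=cv2.imread('pics/scene1.png')
for f in('w1','scene1','top0'): print(f,[proj(f,h+N*d).round(1) for d in (23,100.5,120,139.5)])
K,R,t=cam('w1'); print(K[0,0],-R.T@t)
o=np.zeros((480,800,3),np.uint8); o[:,:400]=a[:,120:520]; o[:400,400:]=cv2.resize(b[170:270,310:410],None,fx=4,fy=4,interpolation=cv2.INTER_CUBIC); cv2.imwrite('pics/v1.png',o)
E
```

```text
L 19.408760763826805 ang 3.2640436591428372 n 1 t 2.1
[0.0073, -0.0018, -0.0179, -1.7485, -1.8301, 2.061] ,
w1 [array([323.9, 195.1]), array([321.1, 212.3]), array([320.2, 218.2]), array([319.1, 225.1])]
scene1 [array([351.5, 214.8]), array([361.9, 198.4]), array([364.6, 194.2]), array([367.3, 189.9])]
top0 [array([431.8, 224. ]), array([441.1, 230.7]), array([443.6, 232.5]), array([446.2, 234.4])]
371.64829954431775 [ 424.8294513  -223.40190893  383.44384425]
```

View pics/v1.png

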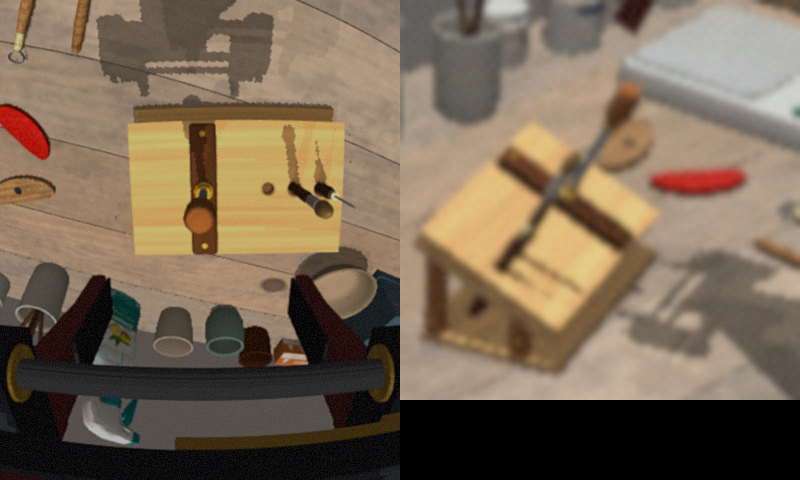

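```bash
python3 - <<'E'
from h import *
f=lambda u,v:(355+(u+.5)/5-.5,180+(v+.5)/5-.5)
b=tri(('w1',(324,191)),('top0',f(386,222))); print('bush',b)
kt=tri(('w1',(320,220)),('top0',f(457,276)),('scene1',(367.5,190.5))); print('knobtop',kt)
kt2=tri(('w1',(320,220)),('scene1',(367.5,190.5))); print('knobtop',kt2)
a=kt[0]-b[0]; print(a/np.linalg.norm(a),N,np.linalg.norm(a))
from scipy.optimize import least_squares
obs=[('w1',(324,191),'b'),('top0',f(386,222),'b'),('scene1',(352.2,213.7),'b'),('w1',(320,220),'t'),('top0',f(457,276),'t'),('scene1',(367.2,191),'t')]
def r(p):
    h=p[:3]; return np.concatenate([proj(n,h+N*(22 if k=='b' else p[3]))-uv for n,uv,k in obs])
s=least_squares(r,[635,-176,75,139]); print(s.x,s.fun.round(1))
E
```

```text
bush (array([ 626.52535167, -179.49075467,   88.53240741]), [np.float64(0.9989385033751184), np.float64(0.9989385033750976)])
knobtop (array([ 574.99682417, -192.60808861,  198.20907717]), [np.float64(0.9501071236222051), np.float64(0.6140680783115429), np.float64(0.4823207823441866)])
knobtop (array([ 574.3646056 , -192.44668984,  198.49014671]), [np.float64(0.6329614884911804), np.float64(0.6329614884914926)])
[-0.42275961 -0.10761959  0.89982906] [-0.42232676 -0.11748347  0.89879405] 121.88611686577276
[ 631.79098993 -176.7298054    75.55275299  134.85942187] [ 0.2  1.3  0.1  1.2  0.   1.5 -0.3 -0.2 -0.2  0.5  0.3  0.1]
```

```bash
python3 - <<'E'
from h import *
K=np.array([583.1,-190.3,180]); plan(K+50*N,frame(-N,Y),2)
E
```

```text
L 46.82796764223507 ang 3.1815766335735836 n 2 t 2.2
[0.0203, 0.0011, -0.0117, -0.7584, -0.784, 1.1579] ,
[0.0201, 0.0008, -0.0119, -0.7584, -0.784, 1.1579] ,
```

Emit:
carry_out(
  commands=[
    [0.02,0.001,-0.012,-0.8,-0.8,1.2],
    [0.02,0.001,-0.012,-0.8,-0.8,1.2],
    [0,0,0,0,0,0],
  ],
)

```text
t: 2.58
ee_pos: [570.2, -174.7, 232.2]
orientation: [-0.149, 1.155, 0.207]
ft_force: [0.1, 0.3, 0.1]
width: 87.9
```

```bash
python3 - <<'E'
from h import *
K=np.array([583.1,-190.3,180]); plan(K-19*N,frame(-N,Y),2)
E
```

```text
L 73.55351993675119 ang 3.167711160998351 n 2 t 2.575
[0.0353, -0.0086, -0.0059, -0.6658, -1.2948, 0.6234] ,
[0.035, -0.009, -0.0068, -0.6658, -1.2948, 0.6234] ,
```

```bash
python3 - <<'E'
from h import *
o=ctrl.get_obs(); print(o); print(Ro.from_rotvec(o['orientation']).as_matrix().round(3)); print(frame(-N,Y).round(3))
E
```

```text
{'t': 2.575, 'qpos': array([-0.44477849,  0.2512743 ,  1.9301811 ,  0.40404596,  0.67146353,
       -2.54055821]), 'qvel': array([ 0.0057255 , -0.01159784, -0.00065768, -0.00062268, -0.00521651,
       -0.0004852 ]), 'joint_torque': array([-5.08766714e-02, -4.16215897e+01, -2.57431322e+01,  7.79399425e-01,
       -1.01993959e+00, -6.21834406e-03]), 'ee_pos': array([ 570.19166019, -174.69123864,  232.154524  ]), 'orientation': array([-0.14889477,  1.15494604,  0.20746088]), 'ft_force': array([0.05580711, 0.26777689, 0.13265963]), 'moment': array([-0.00273382,  0.14053942,  0.03595858]), 'width': 87.8831306280484}
[[ 0.388 -0.239  0.89 ]
 [ 0.086  0.971  0.223]
 [-0.918 -0.01   0.397]]
[[ 0.422 -0.268  0.866]
 [ 0.117  0.963  0.241]
 [-0.899  0.     0.438]]
```

```bash
cat >> h.py <<'E'
YG=np.cross(-N,Y)
E
python3 - <<'E'
from h import *
K=np.array([583.1,-190.3,180]); plan(K+55*N,frame(-N,YG))
E
```

```text
L 24.51526627635569 ang 88.70493311834375 n 10 t 2.575
[-0.0003, -0.0019, -0.0015, 8.8648, -0.1051, 0.3004] ,
[-0.0004, -0.0021, -0.0012, 8.8648, -0.1051, 0.3004] ,
[-0.0004, -0.0023, -0.0009, 8.8648, -0.1051, 0.3004] ,
[-0.0004, -0.0024, -0.0005, 8.8648, -0.1051, 0.3004] ,
[-0.0004, -0.0024, -0.0001, 8.8648, -0.1051, 0.3004] ,
[-0.0004, -0.0024, 0.0002, 8.8648, -0.1051, 0.3004] ,
[-0.0004, -0.0023, 0.0006, 8.8648, -0.1051, 0.3004] ,
[-0.0004, -0.0022, 0.001, 8.8648, -0.1051, 0.3004] ,
[-0.0004, -0.002, 0.0013, 8.8648, -0.1051, 0.3004] ,
[-0.0004, -0.0018, 0.0016, 8.8648, -0.1051, 0.3004] ,
```

Emit:
carry_out(
  commands=[
    [0,-0.002,-0.0015,10,-0.1,0.3],
    [0,-0.002,-0.001,10,-0.1,0.3],
    [0,-0.002,-0.001,10,-0.1,0.3],
    [0,-0.0025,-0.0005,10,-0.1,0.3],
    [0,-0.0025,0,10,-0.1,0.3],
    [0,-0.0025,0,10,-0.1,0.3],
    [0,-0.002,0.0005,10,-0.1,0.3],
    [0,-0.002,0.001,10,-0.1,0.3],
  ],
)

```text
t: 3.58
ee_pos: [558.8, -182.5, 223.8]
orientation: [1.136, 1.069, -0.6]
ft_force: [-0.0, 0.4, -0.7]
width: 88.1
```

```bash
python3 - <<'E'
from h import *
K=np.array([583.1,-190.3,180]); plan(K+50*N,frame(-N,YG)); print(ctrl.get_obs()['qpos'])
E
```

```text
L 14.064517509486164 ang 6.546223716093759 n 1 t 3.575
[-0.0013, -0.0016, 0.0139, 6.4842, -0.4791, 0.7604] ,
[-0.49549913  0.2577883   1.95642488  0.50626425  0.66976713 -1.24179767]
```

Emit:
carry_out(
  commands=[
    [-0.001,-0.001,0.007,3.2,-0.2,0.4],
    [-0.001,-0.001,0.007,3.2,-0.2,0.4],
    [0,0,0,0,0,0],
  ],
)

```text
t: 3.95
ee_pos: [560.0, -194.1, 224.6]
orientation: [1.24, 1.033, -0.659]
ft_force: [1.6, -0.4, -0.1]
width: 88.0
```

```bash
python3 - <<'E'
from h import *
K=np.array([583.1,-190.3,180]); plan(K-18*N,frame(-N,YG),3)
a=snap('wrist','w2'); b=snap('scene','scene2')
for f in('w2','scene2'): print(f,[proj(f,K+N*d).round(1) for d in (-93,-19.5,0,19.5)])
o=np.zeros((480,800,3),np.uint8); o[:,:400]=a[:,120:520]; o[:400,400:]=cv2.resize(b[170:270,310:410],None,fx=4,fy=4,interpolation=cv2.INTER_CUBIC); cv2.imwrite('pics/v2.png',o)
E
```

```text
L 68.34096306144073 ang 0.22699697471836022 n 3 t 3.95
[0.0228, 0.0005, 0.0009, -0.0242, -0.0715, 0.0046] ,
[0.0228, 0.0005, 0.0009, -0.0242, -0.0715, 0.0046] ,
[0.0228, 0.0005, 0.0009, -0.0242, -0.0715, 0.0046] ,
w2 [array([320.9, 224.3]), array([321.1, 254. ]), array([321.2, 265. ]), array([321.3, 277.7])]
scene2 [array([352.3, 214.9]), array([362.1, 199.4]), array([364.8, 195.1]), array([367.5, 190.9])]
```

View pics/v2.png

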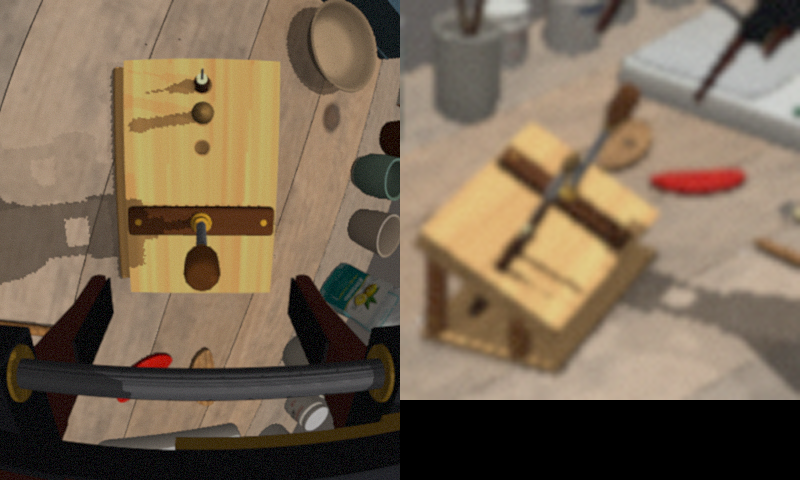

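Emit:
carry_out(
  commands=[
    [0.023,0.0005,0.001,0,0,0],
    [0.023,0.0005,0.001,0,0,0],
    [0.022,0.0005,0.001,0,0,0],
    [0,0,0,0,0,0],
  ],
)

```text
t: 4.55
ee_pos: [591.6, -186.3, 163.2]
orientation: [1.234, 1.035, -0.655]
ft_force: [-0.2, 0.1, -0.3]
width: 87.7
```

```bash
python3 - <<'E'
from h import *
K=np.array([583.1,-190.3,180]); plan(K-18*N,frame(-N,YG),1)
print(ctrl.get_obs()['ft_force'])
E
```

```text
L 2.1829875162042742 ang 0.4017964987902115 n 1 t 4.55
[-0.0011, -0.001, 0.0016, 0.3158, -0.2484, 0.0052] ,
[-0.21614688  0.14956921 -0.26010283]
```

Emit:
carry_out(
  commands=[
    [-0.001,-0.001,0.001,0.3,-0.3,0],
    [0,0,0,0,0,0],
    [0,0,0,0,0,0],
    [0,0,0,0,0,0],
    [0,0,0,0,0,0],
    [0,0,0,0,0,0],
    [0,0,0,0,0,0],
    [0,0,0,0,0,0],
  ],
  grip=1,
)

```text
t: 5.55
ee_pos: [590.3, -188.0, 166.4]
orientation: [1.235, 1.026, -0.66]
ft_force: [0.3, -0.4, -0.6]
width: 21.2
```

Emit:
carry_out(
  commands=[
    [-0.015,0,0,0,0,0],
    [-0.02,0,0,0,0,0],
    [-0.02,0,0,0,0,0],
    [-0.02,0,0,0,0,0],
    [-0.025,0,0,0,0,0],
    [-0.025,0,0,0,0,0],
    [-0.025,0,0,0,0,0],
    [0,0,0,0,0,0],
  ],
)

```text
t: 6.55
ee_pos: [521.1, -207.2, 313.7]
orientation: [1.233, 1.02, -0.661]
ft_force: [-0.7, 0.4, -0.6]
width: 21.3
```

```bash
python3 - <<'E'
from h import *
o=ctrl.get_obs(); R=Ro.from_rotvec(o['orientation']).as_matrix(); print(R.round(3),o['ft_force'],o['width'],o['qpos'])
x=R[:,0]; K=np.array(o['ee_pos'])-19*x; print('K',K,'bar',K+x*115,'tip',K+x*168)
b=snap('scene','scene3'); a=snap('top','top3')
p=K+x*84
def crop(im,f,s):
    u=proj(f,p).astype(int); y0=max(0,u[1]-50);x0=max(0,u[0]-50); print(f,x0,y0,[proj(f,K+x*d).round(1) for d in(0,115,168)]); return cv2.resize(im[y0:y0+100,x0:x0+100],(400,400),interpolation=cv2.INTER_CUBIC)
cv2.imwrite('pics/v3.png',np.hstack([crop(b,'scene3',0),crop(a,'top3',0)]))
E
```

```text
[[ 0.428  0.864  0.266]
 [ 0.109  0.243 -0.964]
 [-0.897  0.442  0.01 ]] [-0.69960398  0.43812243 -0.61672562] 21.28961536753338 [-0.58135908  0.09702527  1.92539051  0.44940757  0.85075144 -1.10668032]
K [ 512.92740996 -209.22904943  330.78482778] bar [ 562.17304327 -196.64733761  227.62685122] tip [ 584.86885688 -190.84880955  180.08447942]
scene3 326 126 [array([389. , 156.4]), array([371.9, 183.2]), array([364.5, 194.9])]
top3 404 191 [array([467.9, 251.1]), array([450.6, 237.9]), array([443.6, 232.6])]
```

View pics/v3.png

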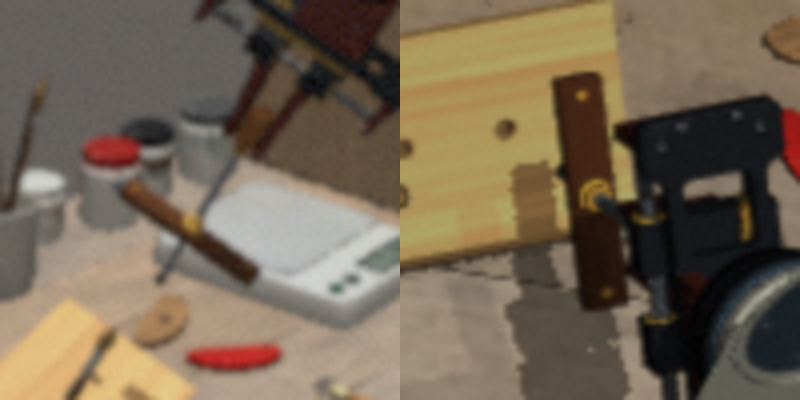

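```bash
cat >> h.py <<'E'
RD=frame(np.array([0,0,-1.]),X)
E
python3 - <<'E'
from h import *
plan(np.array([639,270.5,320]),RD,12)
E
```

```text
L 491.3499453597992 ang 26.092659141454718 n 12 t 6.65
[0.008, 0.0185, -0.0357, 0.002, 0.0325, -2.1741] ,
[0.0073, 0.0188, -0.0357, 0.002, 0.0325, -2.1741] ,
[0.0066, 0.019, -0.0357, 0.002, 0.0325, -2.1741] ,
[0.0059, 0.0193, -0.0357, 0.002, 0.0325, -2.1741] ,
[0.0052, 0.0195, -0.0356, 0.002, 0.0325, -2.1741] ,
[0.0045, 0.0197, -0.0356, 0.002, 0.0325, -2.1741] ,
[0.0037, 0.0198, -0.0356, 0.002, 0.0325, -2.1741] ,
[0.003, 0.0199, -0.0356, 0.002, 0.0325, -2.1741] ,
[0.0023, 0.02, -0.0356, 0.002, 0.0325, -2.1741] ,
[0.0015, 0.0201, -0.0356, 0.002, 0.0325, -2.1741] ,
[0.0008, 0.0201, -0.0356, 0.002, 0.0325, -2.1741] ,
[0.0, 0.0202, -0.0356, 0.002, 0.0325, -2.1741] ,
```

Emit:
carry_out(
  commands=[
    [-0.02,0.018,-0.02,0,0,-2.2],
    [-0.02,0.019,-0.03,0,0,-2.2],
    [0.005,0.019,-0.036,0,0,-2.2],
    [0.005,0.019,-0.036,0,0,-2.2],
    [0.005,0.02,-0.036,0,0,-2.2],
    [0.005,0.02,-0.036,0,0,-2.2],
    [0.004,0.02,-0.036,0,0,-2.2],
    [0.003,0.02,-0.036,0,0,-2.2],
  ],
)

```text
t: 7.65
ee_pos: [581.7, 95.6, 359.3]
orientation: [1.08, 1.243, -0.917]
ft_force: [1.0, -1.1, -1.4]
width: 21.3
```

```bash
python3 - <<'E'
from h import *
plan(np.array([639,270.5,330]),RD)
E
```

```text
L 186.35303660428673 ang 7.211496900822851 n 4 t 7.65
[0.0104, 0.0242, -0.0384, -0.0866, 0.0171, -1.8007] ,
[0.0096, 0.0245, -0.0384, -0.0866, 0.0171, -1.8007] ,
[0.0089, 0.0249, -0.0384, -0.0866, 0.0171, -1.8007] ,
[0.0081, 0.0252, -0.0383, -0.0866, 0.0171, -1.8007] ,
```

Emit:
carry_out(
  commands=[
    [0.01,0.024,-0.038,0,0,-1.8],
    [0.01,0.024,-0.038,0,0,-1.8],
    [0.009,0.025,-0.038,0,0,-1.8],
    [0.008,0.025,-0.038,0,0,-1.8],
    [0,0,0,0,0,0],
  ],
)

```text
t: 8.28
ee_pos: [638.5, 279.3, 319.0]
orientation: [0.998, 1.334, -1.019]
ft_force: [-0.5, -0.8, -1.7]
width: 21.0
```

```bash
python3 - <<'E'
from h import *
plan(np.array([639,270.5,310]),RD,1)
o=ctrl.get_obs(); R=Ro.from_rotvec(o['orientation']).as_matrix(); print(R.round(3),o['ee_pos'],o['ft_force'],o['qpos'])
x=R[:,0]; K=np.array(o['ee_pos'])-19*x
a=snap('top','top4'); b=snap('scene','scene4'); w=snap('wrist','w4')
for f in('scene4','top4','w4'): print(f,[proj(f,K+x*d).round(1) for d in(0,115,168)],'pot',proj(f,(639,270.5,116.5)).round(1))
u=proj('scene4',K+x*130).astype(int); x0,y0=u[0]-50,u[1]-75; print(x0,y0)
o=np.zeros((600,800,3),np.uint8); o[:480,:400]=w[:,120:520]; o[:,400:]=cv2.resize(b[y0:y0+150,x0:x0+100],(400,600),interpolation=cv2.INTER_CUBIC); cv2.imwrite('pics/v4.png',o)
E
```

```text
L 12.57256850950744 ang 0.8836303767220287 n 1 t 8.275
[0.009, -0.0017, 0.0086, -0.0221, 0.0711, 0.8805] ,
[[-0.014  0.963  0.268]
 [-0.005  0.268 -0.964]
 [-1.    -0.015  0.001]] [638.45694249 279.30189715 318.96109224] [-0.5126557  -0.82197926 -1.72936695] [3.95006363e-01 4.56842264e-01 1.35096210e+00 6.84600062e-04
 1.34919128e+00 1.23915560e-01]
scene4 [array([246. , 193.4]), array([248.4, 230.4]), array([249.5, 246.6])] pot [251.6 261. ]
top4 [array([229.4, 173. ]), array([237.4, 190.7]), array([240.6, 197.9])] pot [247.  203.4]
w4 [array([321.4, 310.8]), array([320.7, 233.6]), array([320.5, 215.4])] pot [321.7 210.2]
198 159
```

View pics/v4.png

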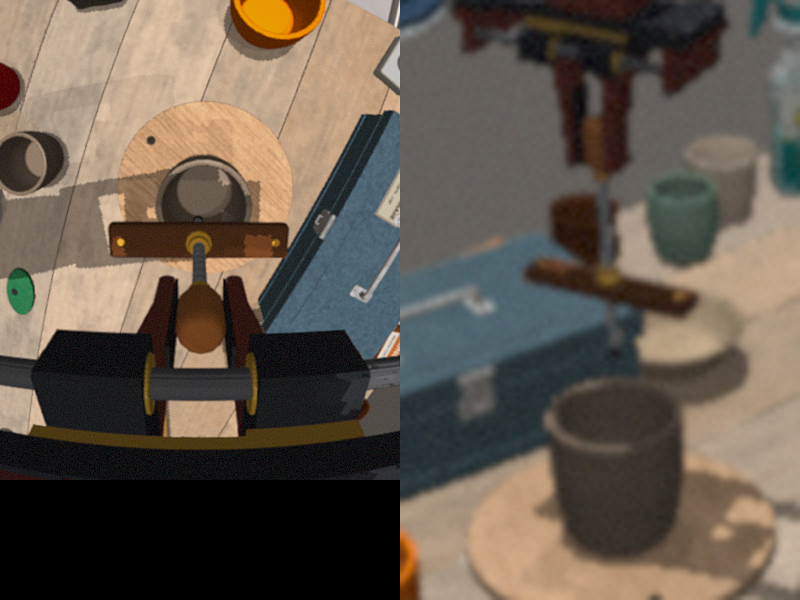

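```bash
python3 - <<'E'
from h import *
plan(np.array([641.5,271.5,230]),RD,4)
E
```

```text
L 91.53264685374019 ang 0.7878970828686702 n 4 t 8.425
[0.0228, 0.0008, 0.0012, -0.0512, 0.0273, 0.1882] ,
[0.0228, 0.0007, 0.0012, -0.0512, 0.0273, 0.1882] ,
[0.0228, 0.0007, 0.0012, -0.0512, 0.0273, 0.1882] ,
[0.0228, 0.0006, 0.0012, -0.0512, 0.0273, 0.1882] ,
```

Emit:
carry_out(
  commands=[
    [0.008,0.003,0.005,0,0,0.7],
    [0.023,0,0,0,0,0],
    [0.023,0,0,0,0,0],
    [0.023,0,0,0,0,0],
    [0,0,0,0,0,0],
  ],
)

```text
t: 9.05
ee_pos: [642.8, 264.0, 244.1]
orientation: [1.016, 1.316, -1.012]
ft_force: [-0.2, -0.3, -1.2]
width: 21.4
```

```bash
python3 - <<'E'
from h import *
plan(np.array([641.5,271.5,218]),RD,2)
o=ctrl.get_obs(); print(o['ee_pos'],o['ft_force'])
E
```

```text
L 27.213065355983314 ang 0.6756301560889441 n 2 t 9.05
[0.0131, 0.0002, -0.0038, -0.2952, 0.073, -0.1472] ,
[0.0131, 0.0003, -0.0038, -0.2952, 0.073, -0.1472] ,
[642.84512869 264.02444547 244.13154491] [-0.2201946  -0.34265273 -1.21728723]
```

Emit:
carry_out(
  commands=[
    [0.006,0,-0.007,-0.3,0,-0.2],
    [0,0,0,0,0,0],
    [0,0,0,0,0,0],
  ],
)

```text
t: 9.43
ee_pos: [642.3, 270.5, 240.9]
orientation: [1.014, 1.318, -1.008]
ft_force: [-0.1, 0.2, -0.4]
width: 21.1
```

```bash
python3 - <<'E'
from h import *
plan(np.array([641.5,271.5,218]),RD,2)
o=ctrl.get_obs(); print(o['ee_pos'],o['ft_force'])
E
```

```text
L 22.932148443322294 ang 0.5071535844051027 n 2 t 9.425
[0.0114, -0.0003, -0.0006, -0.1739, 0.0594, -0.1748] ,
[0.0114, -0.0003, -0.0006, -0.1739, 0.0594, -0.1748] ,
[642.28675175 270.5047038  240.89702687] [-0.06083607  0.22997278 -0.35182439]
```

Emit:
carry_out(
  commands=[
    [0.01,0,-0.0005,0,0,-0.3],
    [0.01,0,-0.0005,0,0,0],
    [0,0,0,0,0,0],
    [0.004,0,0,0,0,0],
    [0.004,0,0,0,0,0],
    [0.004,0,0,0,0,0],
  ],
)

```text
t: 10.18
ee_pos: [642.9, 272.0, 208.7]
orientation: [1.012, 1.32, -1.01]
ft_force: [-0.9, -0.6, 3.0]
width: 21.4
```

```bash
python3 - <<'E'
from h import *
plan(np.array([641.5,271.5,190]),RD,5)
o=ctrl.get_obs(); print(o['ee_pos'],o['ft_force'])
E
```

```text
L 18.733890721172358 ang 0.3878516088428618 n 5 t 10.175
[0.0037, -0.0003, 0.0, -0.0659, 0.0205, -0.0355] ,
[0.0037, -0.0003, 0.0, -0.0659, 0.0205, -0.0355] ,
[0.0037, -0.0003, 0.0, -0.0659, 0.0205, -0.0355] ,
[0.0037, -0.0003, 0.0, -0.0659, 0.0205, -0.0355] ,
[0.0037, -0.0003, 0.0, -0.0659, 0.0205, -0.0355] ,
[642.86637244 271.98597681 208.67767422] [-0.91141083 -0.63321036  3.02034598]
```

Emit:
carry_out(
  commands=[
    [0.005,0,0,0,0,0],
    [0.005,0,0,0,0,0],
    [0.005,0,0,0,0,0],
    [0.005,0,0,0,0,0],
    [0.005,0,0,0,0,0],
    [0,0,0,0,0,0],
  ],
)

```text
t: 10.92
ee_pos: [642.5, 271.8, 181.6]
orientation: [1.011, 1.32, -1.01]
ft_force: [-1.6, 0.2, -0.0]
width: 21.1
```

```bash
python3 - <<'E'
from h import *
plan(np.array([641.5,271.5,172]),RD,1)
o=ctrl.get_obs(); print(o['ee_pos'],o['ft_force'])
R=Ro.from_rotvec(o['orientation']).as_matrix();x=R[:,0]; K=np.array(o['ee_pos'])-19*x
b=snap('scene','scene5'); w=snap('wrist','w5')
for f in('scene5','w5'): print(f,[proj(f,K+x*d).round(1) for d in(0,80)],'pot',proj(f,(639,270.5,116.5)).round(1))
x0,y0=200,175
o=np.zeros((600,800,3),np.uint8); o[:480,:400]=w[:,120:520]; o[:,400:]=cv2.resize(b[y0:y0+150,x0:x0+100],(400,600),interpolation=cv2.INTER_CUBIC); cv2.imwrite('pics/v5.png',o)
E
```

```text
L 9.641198832687222 ang 0.368719540652546 n 1 t 10.925
[0.0096, -0.0011, -0.0, -0.3294, 0.1081, -0.1254] ,
[642.54361382 271.79350688 181.58005422] [-1.64925708  0.20847067 -0.01450096]
scene5 [array([249.2, 235.7]), array([250.4, 259.5])] pot [251.6 261. ]
w5 [array([318.5, 317.3]), array([318.9, 254.4])] pot [313.  252.5]
```

View pics/v5.png

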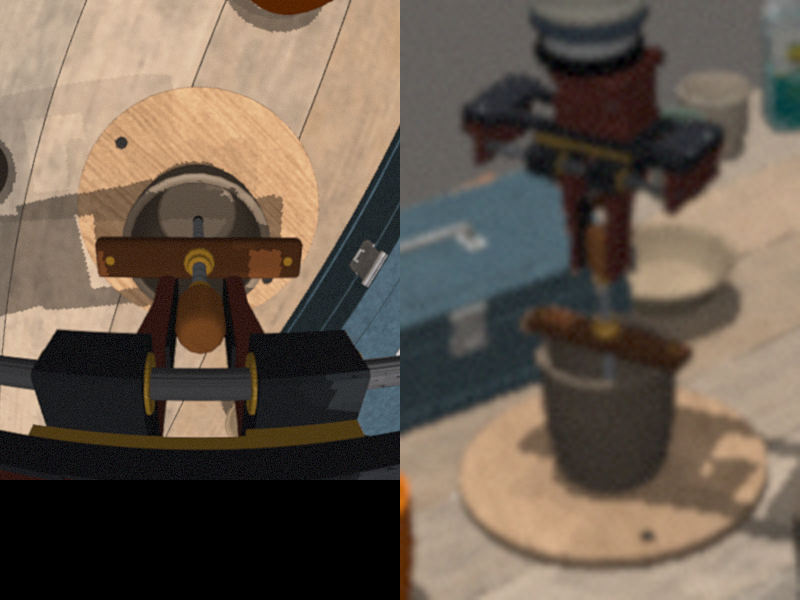

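Emit:
carry_out(
  commands=[
    [0.003,0,0,0,0,0],
    [0.002,0,0,0,0,0],
    [0.001,0,0,0,0,0],
  ],
)

```text
t: 11.4
ee_pos: [643.2, 272.1, 176.2]
orientation: [1.013, 1.319, -1.009]
ft_force: [-1.6, -0.3, 2.0]
width: 21.4
```

Emit:
carry_out(
  commands=[
    [0.001,0,0,0,0,0],
    [0.001,0,0,0,0,0],
  ],
)

```text
t: 11.65
ee_pos: [643.2, 272.0, 174.4]
orientation: [1.013, 1.319, -1.009]
ft_force: [-1.3, -0.1, 2.4]
width: 21.1
```

Emit:
carry_out(
  commands=[
    [0.001,0,0,0,0,0],
  ],
)

```text
t: 11.78
ee_pos: [643.6, 272.2, 174.1]
orientation: [1.013, 1.319, -1.008]
ft_force: [-2.3, -0.7, 10.1]
width: 21.2
```

Emit:
carry_out(
  commands=[
    [0,0,0,0,0,0],
    [0,0,0,0,0,0],
    [0,0,0,0,0,0],
    [0,0,0,0,0,0],
    [0,0,0,0,0,0],
    [0,0,0,0,0,0],
  ],
  grip=0.5,
)

```text
t: 12.52
ee_pos: [643.5, 272.1, 173.0]
orientation: [1.013, 1.319, -1.009]
ft_force: [-0.6, 0.6, 0.5]
width: 44.0
```

Emit:
carry_out(
  commands=[
    [-0.015,0,0,0,0,0],
    [-0.02,0,0,0,0,0],
    [-0.03,0,0,0,0,0],
    [-0.035,0,0,0,0,0],
    [0,0,0,0,0,0],
  ],
)

```text
t: 13.15
ee_pos: [644.1, 272.6, 282.4]
orientation: [1.016, 1.316, -1.005]
ft_force: [-0.2, -0.0, -1.4]
width: 43.8
```

```bash
python3 - <<'E'
from h import *
o=ctrl.get_obs(); print(o['ee_pos'],o['ft_force'])
b=snap('scene','scene6'); w=snap('wrist','w6')
for f in('scene6','w6'): print(f,'pot',proj(f,(639,270.5,116.5)).round(1),'knob',proj(f,(642,271.5,190.5)).round(1))
for f in ('top0','scene0'): pass
x0,y0=200,175
o=np.zeros((600,800,3),np.uint8); o[:480,:400]=w[:,120:520]; o[:,400:]=cv2.resize(b[y0:y0+150,x0:x0+100],(400,600),interpolation=cv2.INTER_CUBIC); cv2.imwrite('pics/v6.png',o)
E
```

```text
[644.11297481 272.63481153 282.36726542] [-0.17228415 -0.0309995  -1.36396694]
scene6 pot [251.6 261. ] knob [249.6 238.8]
w6 pot [313.3 215. ] knob [316.5 240.7]
```

View pics/v6.png

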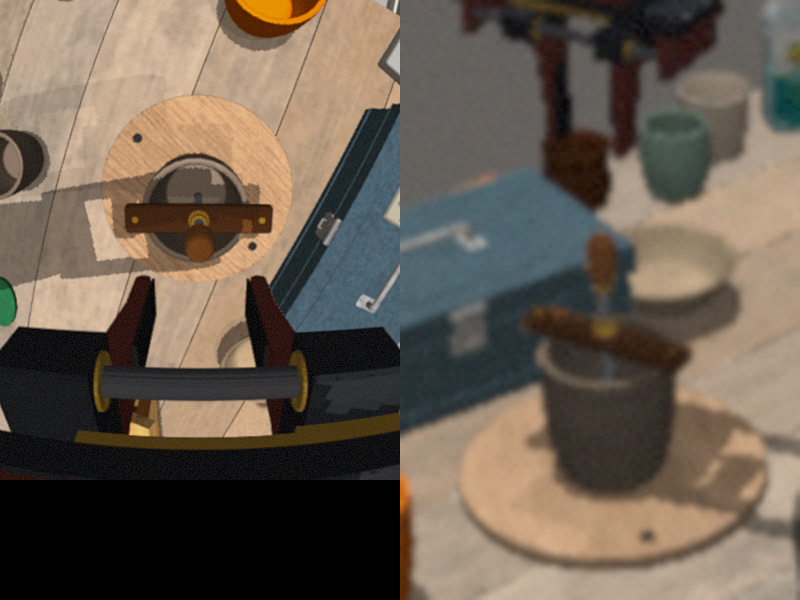

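```bash
python3 - <<'E'
from h import *
for d in (-66,0,66):
    p=np.array([641,271,128.5])+X*d; u=proj('scene6',p); print(d,'scene crop',(u-[200,175])*4+[400,0],'wrist crop',proj('w6',p)-[120,0])
print('knob top',(proj('scene6',(641,271,210))-[200,175])*4+[400,0],(proj('scene6',(641,271,171))-[200,175])*4+[400,0],'wrist',proj('w6',(641,271,210))-[120,0],proj('w6',(641,271,139.5))-[120,0])
E
```

```text
-66 scene crop [683.07982252 351.38286235] wrist crop [121.16573656 219.25573925]
0 scene crop [603.43907108 329.14596335] wrist crop [195.46436481 218.51035153]
66 scene crop [525.92255497 307.50218289] wrist crop [269.98789598 218.19049464]
knob top [598.64139441 231.50254851] [600.96543464 278.80194777] wrist [194.80507511 250.29570267] [195.39330118 221.88028135]
```

```bash
python3 -c "
from workcell import ctrl
print(ctrl.close_job())"
```

```text
the job is handed in; nothing more can be done
None
```

The depth gauge is standing on the grey pot on the bat, with its crossbar across the rim and its rod tip on the floor. I handed the job in at about 13 s of the 45 s allowed; no verdict came back.

- **What I did:** I gripped the knob and drew the gauge out along its own length. I carried it over upright, lowered the bar onto the rim and pushed the rod down slowly. The force rose from about 2 to 10 N about 1 mm below the height I expected for the floor. I then let go and backed the gripper about 110 mm clear.
- **Tip on the floor:** The knob height in the last image fits the tip being on the floor, to about 2 mm. The tip's height was not measured directly.
- **Rod near the middle:** The rod looked within about 5 mm of the pot's middle.
- **Bar level:** In the scene image the bar's slope differed by about 2° from a level bar. That is within the 5° allowed and probably reading error.
- **Pot and bystanders:** The pot's rim was where it started, to under a pixel. I did not re-measure the bowl, wash brush or green rib. The gripper and gauge stayed away from the bowl and rib, but I never located the wash brush in the images.
- **What went wrong:** My first approach ran the last joint to its limit, 50 mm short of the knob. I turned the jaws 90° before going in. Nothing was touched.

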